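# Wedge a bottle fast on the shaker and start it

### The job

Clamp the bottle on the shaker: take the white wedge from its parking block, stand it thin end down in the slot of the clamp block with its sloping face towards the bottle, and let go while it is still only part of the way down. Then tap or press it down from above until it stops, fully home, and only after that twist the spring-return start knob clockwise to its stop and let it spring back. Leave the bottle standing in the clamp and do not disturb the things round about.

Things in the scene. Friction and masses are not known exactly. Their poses are not given: they have to be found in the camera images.
- shaker: White laboratory shaker fixed to the bench, housing 170 (x) x 220 (y) x 50 mm high; origin at the centre of its underside, +x away from the robot. On its right (-y) part a steel platform, top at 55 mm, carries the bottle and behind it (+x) an aluminium clamp block 64 (y) x 49 (x) mm, 115 mm high over the bench, with the wedge slot in its top. On its left (+y) part is the knob.
- slot_mouth (a point): Mouth of the wedge slot, 115 mm above the bench; axes as the shaker's. With the wedge home, wedge_center lies 40 mm below this point with axes parallel. Slot: 44 mm wide in y (22 to each side), 90 mm deep, hard flat floor. Fixed upright wall 11 mm from this point on the +x side; opposite it the jaw's face, sloping like the wedge, 21.5 mm from the wall at the mouth and 8 mm at the floor.
- wedge_center (a point): Centre of the loose white wedge, half-way up its 100 mm; 90 g, steel plate on top, z up, thick end up, standing in the holder. 40 mm wide between parallel faces (its y: grasp these near the top). Upright face at x = +11 mm; the other slopes, thickness in x from 14 mm (tip) to 29 mm (top, x = -18 to +11). Entering 2 to 4 mm off the slot's wall, it goes in 23 to 37 mm before the jaw holds it.
- holder: Grey parking block fixed to the bench, 66 x 90 x 40 mm high, origin at the centre of its underside; the wedge stands loosely in its pocket, tip 6 mm above the bench, with 66 mm showing above the block.
- clamp_jaw (a joint): Travel of the sliding jaw towards the bottle (m): 0 open, about 0.006 when the wedge is home. A spring presses it on the wedge with 2 N (open) to 6 N, so a wedge let go in the slot stands by friction and never springs back. The rest of its way (about 40 mm once it leans on the wall) must be driven down with 3 N, rising to 10 to 15 N near the end; at home its top stands 10 mm above the mouth.
- start_knob_grip (a point): Grip point of the black start knob, on its upright axis, 79 mm above the bench; a bar 50 mm long (its x) and 14 mm thick (its y) that stands from 59 to 91 mm above the bench, on a disc of 48 mm diameter. Axes turn with the knob; at rest they are parallel to the shaker's.
- start_knob (a joint): Angle of the start knob (rad): 0 at rest, growing clockwise as seen from above, stop at 0.9. A spring brings it back to 0; holding it at the stop takes 0.17 N m.
- bottle: Short clear bottle with a broad white screw cap, 57 mm diameter, 101 mm high, 60 g, loose on the platform between two rubber posts and the jaw; origin at the centre of its base.
- bottle_seat (a point): Where the centre of the bottle's base comes to stand when clamped, on the platform's top, 55 mm above the bench.
- vial: Bystander: small pale reagent bottle, 32 mm diameter, 84 mm high; origin at the centre of its base.
- cup: Bystander: small clear beaker, 70 mm wide, 64 mm high; origin at the centre of its base.
- carton: Bystander: small folding carton, 34 x 79 x 46 mm high; origin at the centre of its base.

How it is judged:
By the outcome, as a careful person would: the job done as asked, in the order asked, and still so for the second after the job is handed in, with the robot touching nothing.
It also fails if it takes over 67 s, if anything falls off the work surface, if the arm or the gripper's body presses on something with over 40 N, if the wrist force passes 120 N, or if a joint passes its speed limit or range.

### The arm

A 6-joint arm with a two-finger parallel gripper is mounted at the origin on a cart in front of the work surface, level with it; the furniture and walls round the work are solid. World frame = base frame: x ahead of the robot, y to its left, z up, the work surface at z = 0. Lengths are in m, angles in rad, forces in N, time in s.
With the tool pointing down it reaches from about 0.275 to 0.85 m from the base axis. Payload 19 kg.
Tool frame: the origin (TCP) lies at the very end of the fingers, on their centre line; the grasp point (between the pads) lies 19 mm behind it; z points along the fingers, y is the line along which they close (so a half turn about z gives the same grasp; the last joint's range is limited). The gripper opens to 85 mm and grips with 20 to 120 N. Pads are 22 mm wide; open, the fingers measure 114 mm over their backs; the gripper's body (76 mm by 85 mm) begins 54 mm behind the grasp point. The pads swing forward as they close: fully open they stand 13 mm farther back than shut.
Start: joints at [1.146, 0.15, 1.437, -0, 1.554, -0.134], TCP at [0.165, 0.551, 0.231] pointing down, gripper open.
Joint ranges: [-2.8, 2.8], [-0.68, 2.1], [0.12, 2.68], [-1.39, 4.53], [0.16, 2.79], [-2.81, 2.81]. Speed limits (rad/s): [1.89, 1.89, 2.22, 3.01, 3.01, 3.01].

### API

Orientations are given as a rotation vector (axis times angle).
In Python, from cell import bot gives the robot as it stands.
- The arm moves only by the tool servo_tool, never from a script. Its argument "motion" is one flat list of numbers, 5 for each row, row after row: the shift along the tool's x, y, z in cm, then the turn about the tool's z in rad, then the closure, from 0 (fully open) to 1 (shut). A call has 1 to 20 rows; each row shifts and turns the commanded pose from where the row before left it, along the tool's axes as they then stand; what a row does not reach is not made up. A row lasts 1/8 s, in which the tool goes at most 62.5 mm and 10.7 degrees, less where a joint would pass 70% of its speed; a pose out of reach is approached as far as the arm can. A call is refused whole if a number of a shift passes 6.25 or a number of a turn 0.188, either way. A call with a gripper value outside its range is refused whole. The fingers move at their own pace and stop on an object; the grip force is fixed at half the most. Time passes only in rows, so rows that do not move let the fingers close. It gives the time, the measured TCP pose, the force, the opening and the grip force at its end, in the units of the state.
- bot.state(): the state, without advancing time (a new reading comes with each control period).
- bot.read_camera(name): name is "side" or "top" or "wrist"; returns a dict with "img" (480x640x3 uint8, blue, green, red), "depth" (480x640 float32, m along the optical axis (not along the pixel's ray), 0 where there is no reading), "K" (3x3 intrinsics, pixels), "k1" (the pictures are not rectified: a ray, as slopes to the right and down, at radius r is drawn at 1 + k1 r^2 times it, then the intrinsics apply), "R" (3x3) and "t" (3): a world point X has camera coordinates R X + t; the wrist camera has in their place "mount" (4x4, takes a point from camera to tool coordinates, whose origin is the TCP and whose axes are the flange's). Camera axes: x right, y down, z forward; pixel columns grow to the right and rows downward; lengths in m; the calibration is good to about 2 mm. A picture is of the moment at which its call begins: read the wrist's pose just before it.
- bot.close_job(): hands the job in; it is judged then, once.
The state is a dict: "t": time; "q": joint angles; "dq": joint speeds; "effort": joint torques, N m; "tool_pos": TCP position; "tcp_rot": TCP orientation; "ft_force": force on the tool from outside, world axes, zero at the start; "ft_torque": the same for the moment, N m; "opening": opening from 0.0 (shut) to 1.0 (fully open); "grasp_force": force on a finger pad.
Only numpy, scipy, OpenCV 4.12 (cv2) and the standard library are available. Lean on these libraries where they do the work, as an engineer would, in place of code of your own. Each camera call takes 0.05 s, during which the arm holds its last target. There are 200 camera calls.

## Working session

There is one attempt and no reset: what is moved stays moved. The work goes in short steps, Python scripts to look and compute and a tool call to move; the robot and the scene stay as the last step left them, time stands still between calls to the robot, and variables do not carry over. Pictures are saved under pics/ and viewed, at most 10 in all, crops included, and the job is handed in when it is done.

Besides the shell and the picture viewer there is one more tool, called after "Call:" as name(argument=value, ...) on one line, values as JSON. servo_tool: Moves the arm, as the interface text tells. Its arguments: {"type":"object","properties":{"motion":{"type":"array","items":{"type":"number"}}},"required":["motion"]}

```bash
mkdir -p pics; ls; cat > h.py <<'E'
import numpy as np,cv2
from scipy.spatial.transform import Rotation as Ro
from cell import bot
def cam(n):
    s=bot.state(); c=bot.read_camera(n)
    if n=="wrist":
        T=np.eye(4);T[:3,:3]=Ro.from_rotvec(s["tcp_rot"]).as_matrix();T[:3,3]=s["tool_pos"]
        T=T@np.array(c["mount"]);c["R"]=T[:3,:3].T;c["t"]=-c["R"]@T[:3,3]
    return c
def ray(c,uv):
    K=np.array(c["K"]);d=np.array([(uv[0]-K[0,2])/K[0,0],(uv[1]-K[1,2])/K[1,1]]);p=d.copy()
    for _ in range(20): p=d/(1+c["k1"]*(p@p))
    return -c["R"].T@c["t"], c["R"].T@np.array([p[0],p[1],1])
def onz(c,uv,z):
    o,d=ray(c,uv); return o+d*(z-o[2])/d[2]
def cloud(c):
    K=np.array(c["K"]);v,u=np.mgrid[:480,:640]
    D=np.stack([(u-K[0,2])/K[0,0],(v-K[1,2])/K[1,1]],-1);p=D.copy()
    for _ in range(10): p=D/(1+c["k1"]*(p**2).sum(-1,keepdims=True))
    z=c["depth"];P=np.dstack([p*z[...,None],z])
    return (P-c["t"])@c["R"]
E
python3 - <<'E'
from h import *
np.set_printoptions(precision=3,suppress=True)
print(bot.state())
for n in("top","side"):
    c=cam(n);cv2.imwrite(f"pics/{n}0.png",c["img"]);print(n,c["K"],c["k1"],-c["R"].T@c["t"],c["R"])
    np.savez(f"{n}0.npz",**c)
E
```

```text
pics
{'t': 0.0, 'q': array([ 1.146,  0.151,  1.438,  0.   ,  1.554, -0.134]), 'dq': array([ 0.002, -0.   , -0.001,  0.002, -0.002, -0.002]), 'effort': array([ -0.001, -71.304, -57.087,  -0.   ,   0.009,  -0.   ]), 'tool_pos': array([0.165, 0.551, 0.231]), 'tcp_rot': array([-0.455, -3.108,  0.002]), 'ft_force': array([ 0.648, -0.003, -0.881]), 'ft_torque': array([-0.035, -0.006,  0.033]), 'grasp_force': 0.0, 'opening': 0.9995344767386795}
top [[460.247   0.    313.231]
 [  0.    460.247 241.645]
 [  0.      0.      1.   ]] 0.022198985056116935 [0.499 0.24  0.93 ] [[-0.026 -1.     0.003]
 [-0.999  0.026 -0.034]
 [ 0.034 -0.004 -0.999]]
side [[560.678   0.    323.322]
 [  0.    560.678 242.937]
 [  0.      0.      1.   ]] -0.10203718010750518 [-0.072 -0.346  0.707] [[ 0.662 -0.749 -0.018]
 [-0.445 -0.373 -0.814]
 [ 0.604  0.547 -0.58 ]]
```

View pics/top0.png

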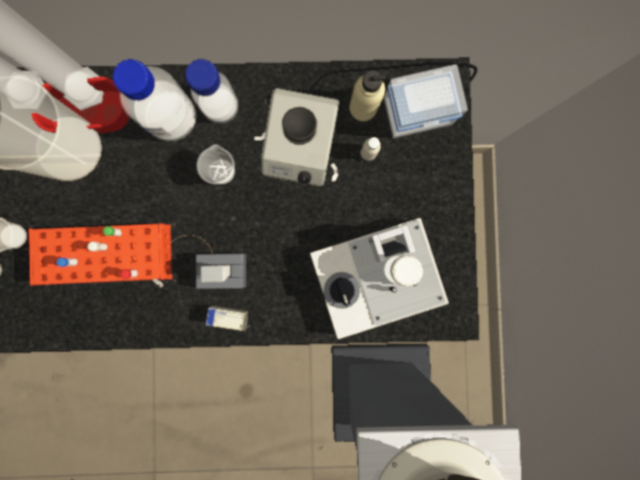

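View pics/side0.png

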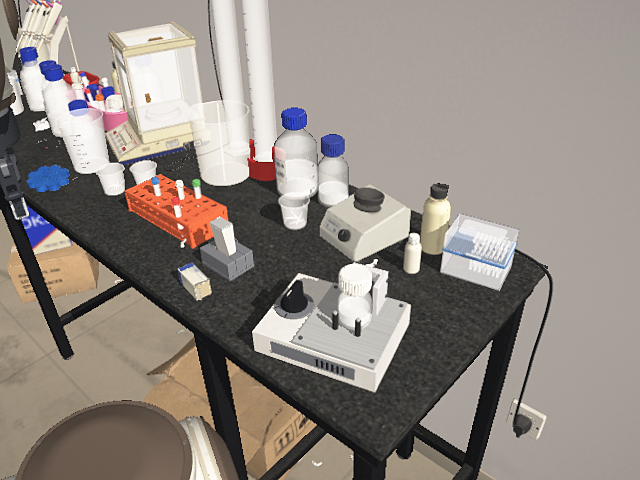

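The top view shows the shaker at about (378,278), turned by roughly 15°. Its white cap is at (403,268), the clamp slot at (394,242) and the knob at (342,291). The holder with the wedge is at (220,271), the carton at (227,318), the cup at (216,165) and the vial at (371,148). The side view agrees: wedge at (222,237), knob at (293,297), cap at (355,279).

```bash
python3 - <<'E'
from h import *
np.set_printoptions(precision=4,suppress=True)
def load(n): return dict(np.load(f"{n}0.npz"))
for n in("top","side"):
    c=load(n);P=cloud(c);ok=c["depth"]>0
    # coarse centre from image, world via plane
    def rep(name,cen,r,z0,z1):
        m=ok&(np.hypot(P[...,0]-cen[0],P[...,1]-cen[1])<r)&(P[...,2]>z0)&(P[...,2]<z1)
        p=P[m]
        if len(p)<5: print(n,name,len(p));return
        rc=cv2.minAreaRect((p[:,:2]*1000).astype(np.float32))
        print(n,name,len(p),"mean",p.mean(0),"rect",np.round(rc[0],1),np.round(rc[1],1),round(rc[2],1))
    t=load("top")
    W=onz(t,(215,272),.106);S=onz(t,(394,242),.115);K=onz(t,(342,291),.091);B=onz(t,(403,268),.156)
    print(W,S,K,B)
    rep("wedge",W,.05,.098,.112);rep("holder",W,.08,.033,.045);rep("slot",S,.055,.108,.120)
    rep("bar",K,.04,.084,.096);rep("disc",K,.04,.052,.064);rep("cap",B,.04,.149,.162);rep("shaker",onz(t,(378,278),.05),.16,.044,.053)
c=load("top");im=cv2.resize(c["img"][200:345,180:470],None,fx=2.7,fy=2.7,interpolation=3);cv2.imwrite("pics/topc.png",im)
E
```

```text
[0.4772 0.4132 0.106 ] [0.5222 0.0937 0.115 ] [0.4363 0.1867 0.091 ] [0.477  0.0874 0.156 ]
top wedge 376 mean [0.4747 0.4177 0.1073] rect [474.6 418.3] [40.4 26.8] 88.6
top holder 1193 mean [0.4743 0.4142 0.0411] rect [453.9 418.1] [ 88.8 111.9] 88.5
top slot 682 mean [0.5197 0.0963 0.1155] rect [509.7  92.3] [70.7 63.9] 17.0
top bar 207 mean [0.4365 0.1852 0.0924] rect [435.8 184.9] [50.3 14. ] 16.2
top disc 897 mean [0.4373 0.1855 0.0571] rect [437.3 183.9] [79.3 71.5] 17.0
top cap 731 mean [0.4731 0.0816 0.1568] rect [473.4  81.1] [50.  50.7] 41.8
top shaker 2258 mean [0.4435 0.1636 0.0513] rect [456.5 112.4] [171.2 220.4] 16.3
[0.4772 0.4132 0.106 ] [0.5222 0.0937 0.115 ] [0.4363 0.1867 0.091 ] [0.477  0.0874 0.156 ]
side wedge 229 mean [0.4711 0.4165 0.1051] rect [472.6 419.3] [31.1 41.7] 0.0
side holder 770 mean [0.4652 0.4096 0.0403] rect [454.5 420.7] [113.2  94.1] 0.0
side slot 308 mean [0.5252 0.0779 0.1145] rect [524.9  82.9] [91.6 51.8] 52.1
side bar 204 mean [0.4333 0.1842 0.0908] rect [435.3 185.9] [50.7 14.5] 17.6
side disc 665 mean [0.4295 0.1779 0.057 ] rect [434.8 184. ] [72.5 75.7] 45.3
side cap 598 mean [0.4688 0.079  0.1557] rect [471.5  81.6] [49.6 49.9] 85.2
side shaker 2485 mean [0.4187 0.1346 0.0504] rect [456.  114.9] [176.2 221.8] 16.2
```

View pics/topc.png

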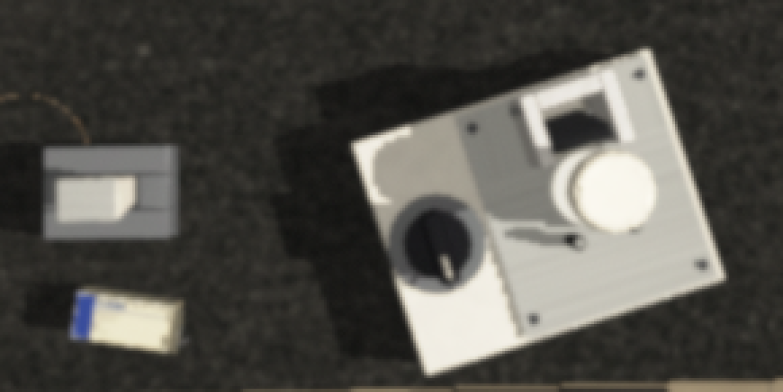

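```bash
cat >> h.py <<'E'
def plan(x,y,z,head):
    """head: wanted heading (deg) of tool y in world. prints turn (rad) and the tool-axis shift (cm) after it"""
    s=bot.state();R=Ro.from_rotvec(s["tcp_rot"]).as_matrix()
    h=np.degrees(np.arctan2(R[1,1],R[0,1]));turn=-np.radians((head-h+180)%360-180)
    R2=R@Ro.from_rotvec([0,0,turn]).as_matrix()
    print("head",h.round(2),"tilt z",R[:,2].round(4),"turn",turn.round(3),"shift cm",(R2.T@(np.array([x,y,z])-s["tool_pos"])*100).round(2))
E
python3 - <<'E'
from h import *
np.set_printoptions(precision=4,suppress=True)
c=dict(np.load("side0.npz"));P=cloud(c)
m=(np.abs(P[...,0]-.474)<.04)&(np.abs(P[...,1]-.418)<.03)
for z in np.arange(.045,.11,.01):
    p=P[m&(np.abs(P[...,2]-z)<.004)];print(z.round(3),len(p),p[:,0].min(),p[:,0].max(),p[:,1].min(),p[:,1].max())
w=bot.read_camera("wrist");print(w["mount"],w["K"],w["k1"])
plan(.50,.09,.33,106.5);plan(.475,.418,.2,88.6)
E
```

```text
0.045 251 0.4428685087854236 0.5093529264370631 0.3880355673332868 0.4478206890206846
0.055 62 0.4654660399319908 0.4869080546137682 0.39850056311870047 0.4405851633505971
0.065 58 0.46477553255571324 0.48942302507932256 0.3997313838003596 0.4386433724715877
0.075 63 0.4624861857698766 0.4869468835693283 0.3987985734774014 0.4383904451117983
0.085 64 0.46100298169356474 0.4873892121075107 0.39960064032144027 0.43885779237258316
0.095 61 0.45959828053162405 0.48646029843916616 0.39788438897684497 0.43762062997307205
0.105 194 0.45704681994349455 0.48817156980952137 0.39841346304419756 0.44009835096351
[[-0.0006 -0.9585 -0.285   0.0729]
 [ 1.     -0.0004 -0.0006 -0.0001]
 [ 0.0005 -0.285   0.9585 -0.143 ]
 [ 0.      0.      0.      1.    ]] [[428.1489   0.     311.7875]
 [  0.     428.1489 240.3255]
 [  0.       0.       1.    ]] -0.09260134784497834
head 73.34 tilt z [-0.0004 -0.0008 -1.    ] turn -0.579 shift cm [-19.05 -53.7   -9.89]
head 73.34 tilt z [-0.0004 -0.0008 -1.    ] turn -0.266 shift cm [-31.34 -12.5    3.08]
```

```bash
python3 - <<'E'
from h import *
plan(.568,.11,.28,106.5)
E
```

```text
head 73.34 tilt z [-4.e-04 -8.e-04 -1.e+00] turn -0.579 shift cm [-26.14 -53.71  -4.9 ]
```

Call:
servo_tool(motion=[0,0,-0.5,-0.145,0,0,0,-0.5,-0.145,0,0,0,-0.5,-0.145,0,0,0,-0.5,-0.144,0,-2,-4.1,-0.22,0,0,-2,-4.1,-0.22,0,0,-2,-4.1,-0.22,0,0,-2,-4.1,-0.22,0,0,-2,-4.1,-0.22,0,0,-2,-4.1,-0.22,0,0,-2,-4.1,-0.22,0,0,-2,-4.1,-0.22,0,0,-2,-4.1,-0.22,0,0,-2,-4.1,-0.22,0,0,-2,-4.1,-0.22,0,0,-2,-4.1,-0.22,0,0,-2.1,-4.5,-0.26,0,0,0,0,0,0,0])

```text
t: 2.4
tool_pos: [0.5692, 0.1077, 0.2794]
tcp_rot: [0.446, -3.108, 0.001]
ft_force: [-0.9, 1.0, -0.8]
opening: 1.005
grasp_force: 0.0
```

```bash
python3 - <<'E'
from h import *
np.set_printoptions(precision=4,suppress=True)
c=cam("wrist");np.savez("wslot.npz",**c);cv2.imwrite("pics/wslot.png",c["img"])
P=cloud(c);ok=c["depth"]>0
print(bot.state()["tool_pos"])
m=ok&(np.abs(P[...,2]-.115)<.006)&(np.hypot(P[...,0]-.52,P[...,1]-.096)<.06)
p=P[m];rc=cv2.minAreaRect((p[:,:2]*1000).astype(np.float32));print(len(p),p.mean(0),rc)
E
```

```text
[0.5682 0.1091 0.2795]
3879 [0.5201 0.0969 0.1148] ((518.422119140625, 96.32515716552734), (48.38775634765625, 64.25154113769531), 16.33684539794922)
```

View pics/wslot.png

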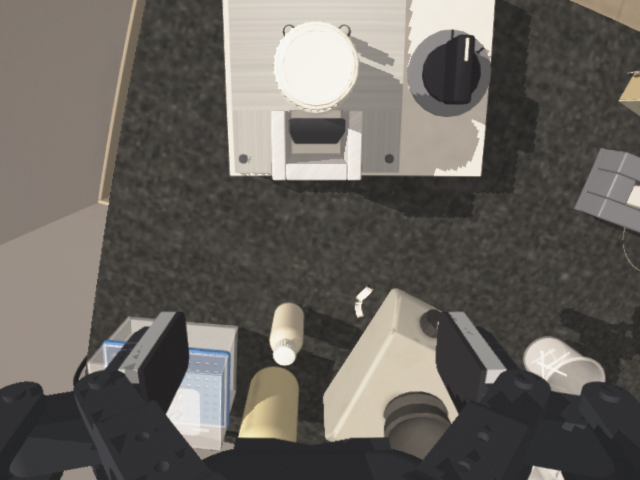

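The wrist view shows the U-shaped clamp block: side arms at u 272–286 and 348–361, fixed wall at rows 164–180, dark jaw at (317,130). The cap is at (316,65) and the knob bar at (462,68).

```bash
python3 - <<'E'
from h import *
np.set_printoptions(precision=4,suppress=True,linewidth=160)
c=dict(np.load("wslot.npz"));g=cv2.cvtColor(c["img"],cv2.COLOR_BGR2GRAY)
print("row155",g[153:158,262:372].mean(0).astype(int))
print("col317",g[100:190,310:325].mean(1).astype(int))
P=cloud(c)
print("z col317",P[105:185:2,317,2].round(3))
for uv in((272,150),(286.5,150),(347.5,150),(361,150),(317,163.5),(317,180)): print(uv,onz(c,uv,.115))
h=np.radians(16.4)
ex=np.array([np.cos(h),np.sin(h)]);ey=np.array([-ex[1],ex[0]])
ok=(np.abs(P[...,2]-.115)<.005)&(np.hypot(P[...,0]-.52,P[...,1]-.096)<.06)
q=(P[ok][:,:2]-[.5184,.0963]);a=q@ex*1000;b=q@ey*1000
print("x' hist, |b|<15",np.histogram(a[abs(b)<15],np.arange(-26,27,2)))
print("y' hist, |a|<8",np.histogram(b[abs(a)<8],np.arange(-34,35,2)))
# wall rows per col to get angle
e=[]
for u in range(275,360,10):
    col=g[172:190,u].astype(float);e.append(onz(c,(u,172+np.argmin(np.diff(col))+.5),.115)[:2])
e=np.array(e);print(np.degrees(np.arctan2(*np.polyfit(e[:,1],e[:,0],1)[:1],1)))
E
```

```text
row155 [200 201 202 202 201 200 198 197 198 204 229 238 234 232 232 232 231 232 232 231 231 229 209 159 128 122 121 120 122 128 131 131 131 131 130 131 131 130 130
 130 129 129 128 129 129 129 130 130 130 130 130 131 131 131 130 131 131 131 132 132 131 130 130 130 130 131 131 130 130 130 130 130 130 130 130 130 130 131
 129 123 121 133 200 214 215 218 239 239 234 233 232 232 232 232 231 231 230 228 208 156 134 133 134 135 132 131 132 131 130 131]
col317 [243 242 242 241 226 205 230 232 219 188 210 213 190 164 161 163 164 152  99  73  71  69  68  67  65  64  62  61  60  58  58  56  54  54  54  53  53  53  53
  54  53  54  56  85 145 164 165 166 166 166 166 166 163 140 131 125 128 129 129 131 142 166 171 179 228 233 233 233 233 233 232 232 231 231 230 230 230 229
 227 190  97  49  46  49  50  49  47  47  47  47]
z col317 [0.156 0.153 0.153 0.143 0.102 0.07  0.024 0.114 0.114 0.112 0.113 0.115 0.114 0.113 0.109 0.097 0.082 0.067 0.048 0.03  0.027 0.027 0.024 0.025 0.031 0.05
 0.069 0.084 0.099 0.113 0.116 0.116 0.115 0.114 0.116 0.115 0.114 0.114 0.    0.   ]
(272, 150) [0.5305 0.067  0
[... 154 characters left out ...]
 180) [0.5421 0.1037 0.115 ]
x' hist, |b|<15 (array([  0,   0,   0,   0, 125, 126, 126, 126, 108,   0,   0,   0,   0,   0,   0,   0,   0,   0,   0, 113, 101, 121, 126, 123, 110,  19]), array([-26, -24, -22, -20, -18, -16, -14, -12, -10,  -8,  -6,  -4,  -2,   0,   2,   4,   6,   8,  10,  12,  14,  16,  18,  20,  22,  24,  26]))
y' hist, |a|<8 (array([ 0, 58, 61, 65, 69, 69,  0,  0,  0,  0,  0,  0,  0,  0,  0,  0,  0,  0,  0,  0,  0,  0,  0,  0,  0,  0,  0,  6, 69, 69, 67, 59, 57,  3]), array([-34, -32, -30, -28, -26, -24, -22, -20, -18, -16, -14, -12, -10,  -8,  -6,  -4,  -2,   0,   2,   4,   6,   8,  10,  12,  14,  16,  18,  20,  22,  24,
        26,  28,  30,  32,  34]))
-16.317227604016967
```

```bash
python3 - <<'E'
from h import *
plan(.522,.418,.26,88.6)
c=dict(np.load("wslot.npz"));P=cloud(c)
for n,z,x,y in(("bar",.091,.436,.185),("cap",.156,.473,.081)):
    m=(np.abs(P[...,2]-z)<.005)&(np.hypot(P[...,0]-x,P[...,1]-y)<.045);p=P[m];print(n,p.mean(0),cv2.minAreaRect((p[:,:2]*1000).astype(np.float32)))
E
```

```text
head 106.4 tilt z [-1.4e-03 -1.0e-04 -1.0e+00] turn 0.311 shift cm [ 5.37 30.77  1.96]
bar [0.43482481 0.18515739 0.09075645] ((434.5704345703125, 185.8910675048828), (49.667877197265625, 15.155303955078125), 15.652998924255371)
cap [0.47138843 0.08174505 0.15555732] ((471.3055725097656, 81.63905334472656), (51.27640151977539, 51.021644592285156), 60.410499572753906)
```

Call:
servo_tool(motion=[0,0,0,0.155,0,0,0,0,0.155,0,0.67,3.85,0.25,0,0,0.67,3.85,0.25,0,0,0.67,3.85,0.25,0,0,0.67,3.85,0.25,0,0,0.67,3.85,0.25,0,0,0.67,3.85,0.25,0,0,0.67,3.85,0.25,0,0,0.67,3.85,0.25,0,0,0,0,0,0,0])

```text
t: 3.82
tool_pos: [0.5188, 0.4221, 0.2596]
tcp_rot: [-0.028, -3.14, 0.0]
ft_force: [-1.1, 0.4, 0.2]
opening: 1.0
grasp_force: 0.0
```

```bash
python3 - <<'E'
from h import *
np.set_printoptions(precision=4,suppress=True,linewidth=160)
c=cam("wrist");np.savez("ww.npz",**c);cv2.imwrite("pics/ww.png",c["img"])
P=cloud(c);s=bot.state();print(s["t"],s["tool_pos"])
for n,z,r in(("wedge",.106,.04),("holder",.04,.075)):
    m=(c["depth"]>0)&(np.abs(P[...,2]-z)<.005)&(np.hypot(P[...,0]-.4746,P[...,1]-.418)<r)
    p=P[m];print(n,len(p),p.mean(0),cv2.minAreaRect((p[:,:2]*1000).astype(np.float32)))
plan(.4746,.418,.26,88.6)
E
```

```text
3.875 [0.5194 0.4207 0.2599]
wedge 2409 [0.4724 0.4199 0.1063] ((472.7482604980469, 419.8539733886719), (39.375389099121094, 27.990829467773438), 89.00853729248047)
holder 6194 [0.4721 0.4212 0.0403] ((454.3023681640625, 420.74664306640625), (90.2289810180664, 109.10774230957031), 88.63529205322266)
head 88.91 tilt z [-0.0008 -0.0005 -1.    ] turn 0.005 shift cm [ 4.47 -0.38 -0.01]
```

View pics/ww.png

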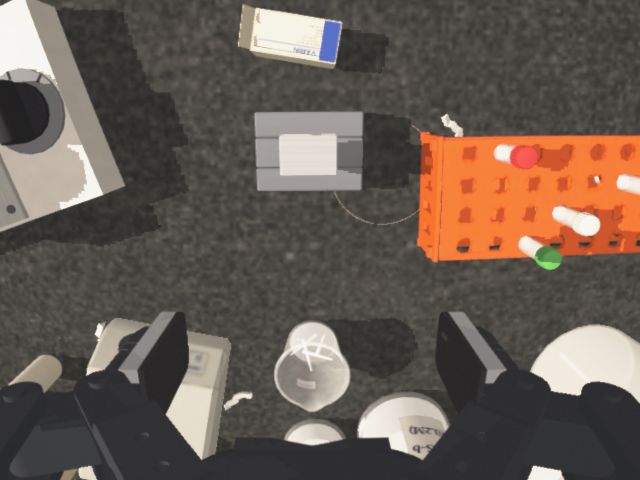

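The wedge top shows at pixels (280–337, 134–175), which puts it at about (0.4725, 0.420, 0.106). That matches the expected height and size. Next I go over it and grasp.

Call:
servo_tool(motion=[2.3,-0.05,2,0,0,2.3,-0.05,2,0,0,0,0,3,0,0,0,0,3,0,0,0,0,3,0,0,0,0,3,0,0,0,0,1.4,0,0,0,0,0.7,0,0,0,0,0.7,0,0,0,0,0,0,0,0,0,0,0,0])

```text
t: 5.25
tool_pos: [0.4751, 0.4194, 0.0729]
tcp_rot: [0.034, 3.141, 0.001]
ft_force: [-1.1, 0.6, 0.3]
opening: 0.999
grasp_force: 0.0
```

Call:
servo_tool(motion=[0,0,0,0,1,0,0,0,0,1,0,0,0,0,1,0,0,0,0,1,0,0,0,0,1,0,0,0,0,1,0,0,0,0,1,0,0,0,0,1])

```text
t: 6.25
tool_pos: [0.4749, 0.4193, 0.0725]
tcp_rot: [0.034, 3.141, 0.0]
ft_force: [-1.1, -1.0, 5.1]
opening: 0.459
grasp_force: 60.4
```

Call:
servo_tool(motion=[0,0,-1,0,1,0,0,-2,0,1,0,0,-3.5,0,1,0,0,-3.5,0,1,0,0,-3.5,0,1,0,0,-2.5,0,1,0,0,-1,0,1,0,0,0,0,1,0,0,0,0,1])

```text
t: 7.38
tool_pos: [0.4746, 0.4191, 0.2411]
tcp_rot: [-0.034, -3.14, 0.002]
ft_force: [0.5, 0.4, -1.7]
opening: 0.457
grasp_force: 60.3
```

```bash
python3 - <<'E'
from h import *
np.set_printoptions(precision=4,suppress=True,linewidth=160)
c=cam("wrist");s=bot.state();np.savez("wh.npz",**c);cv2.imwrite("pics/wh.png",c["img"])
print(s["t"],s["tool_pos"],s["opening"],s["grasp_force"],s["ft_force"])
P=cloud(c);R=Ro.from_rotvec(s["tcp_rot"]).as_matrix();Q=(P-s["tool_pos"])@R
m=(c["depth"]>0)&(abs(Q[...,0])<.06)&(abs(Q[...,1])<.025)&(Q[...,2]<.1)&(Q[...,2]>-.045)
for z in np.arange(-.042,.1,.01):
    q=Q[m&(abs(Q[...,2]-z)<.004)]
    if len(q)>5: print(z.round(3),len(q),q.min(0),q.max(0))
plan(.5198,.0969,.26,106.3)
E
```

```text
7.425 [0.4746 0.4191 0.2411] 0.4628893850876386 60.325482124462724 [ 1.0879 -0.2567 -1.0063]
-0.042 1590 [-0.0112 -0.025  -0.045 ] [ 0.0132  0.025  -0.038 ]
-0.032 12457 [-0.0123 -0.025  -0.036 ] [ 0.0171  0.025  -0.028 ]
-0.022 1239 [ 0.0109 -0.025  -0.026 ] [ 0.0159  0.025  -0.018 ]
-0.012 1025 [ 0.0106 -0.025  -0.016 ] [ 0.0145  0.025  -0.008 ]
-0.002 632 [ 0.0104 -0.0241 -0.006 ] [0.0129 0.0238 0.002 ]
0.008 521 [ 0.0089 -0.0201  0.004 ] [0.0114 0.0202 0.012 ]
0.018 440 [ 0.0073 -0.0197  0.014 ] [0.0098 0.0201 0.022 ]
0.028 363 [ 0.0056 -0.0197  0.024 ] [0.0082 0.02   0.032 ]
0.038 306 [ 0.0046 -0.0194  0.0341] [0.0066 0.02   0.042 ]
0.048 266 [ 0.003  -0.0193  0.044 ] [0.005  0.0204 0.052 ]
0.058 213 [ 0.0017 -0.0194  0.054 ] [0.0034 0.0203 0.0619]
0.068 66 [ 0.0008 -0.019   0.064 ] [0.002  0.019  0.0665]
head 88.75 tilt z [-0.0015 -0.0011 -1.    ] turn -0.306 shift cm [  4.71 -32.19  -1.86]
```

View pics/wh.png

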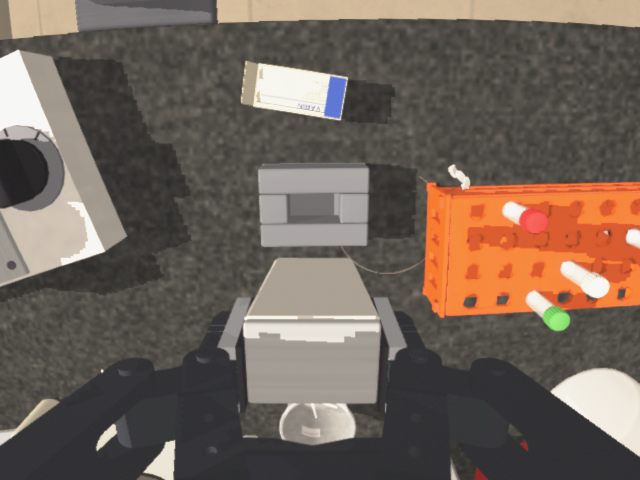

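The view shows the wedge gripped squarely. Its top plate is at (312,355), the slope faces the camera, and it is centred between the pads. Next I carry it over the slot.

Call:
servo_tool(motion=[0,0,0,-0.153,1,0,0,0,-0.153,1,0.3,-2,0,0,1,0.64,-4,0,0,1,0.64,-4,0,0,1,0.64,-4,0,0,1,0.64,-4,0,0,1,0.64,-4,0,0,1,0.64,-4,0,0,1,0.64,-4,0,0,1,0.36,-2.2,0,0,1,0,0,0,0,1,0,0,0,0,1])

```text
t: 9.05
tool_pos: [0.5155, 0.0958, 0.2421]
tcp_rot: [0.442, -3.11, -0.0]
ft_force: [0.2, 0.7, -0.7]
opening: 0.461
grasp_force: 60.5
```

```bash
python3 - <<'E'
from h import *
np.set_printoptions(precision=4,suppress=True,linewidth=160)
c=cam("wrist");s=bot.state();np.savez("ws2.npz",**c);cv2.imwrite("pics/ws2.png",c["img"])
print(s["t"],s["tool_pos"],s["opening"],s["grasp_force"],s["ft_force"])
plan(.5157,.0957,.20,106.3)
P=cloud(c);h=np.radians(16.3);ex=np.array([np.cos(h),np.sin(h)]);ey=np.array([-ex[1],ex[0]])
ok=(c["depth"]>0)&(np.abs(P[...,2]-.115)<.005)&(np.hypot(P[...,0]-.52,P[...,1]-.096)<.05)
q=P[ok][:,:2]-[.5198,.0969];b=q@ey*1000;a=q@ex*1000
print(len(b),np.histogram(b[abs(a+12)<10] if ok.any() else b,np.arange(-36,37,2)))
E
```

```text
9.1 [0.5155 0.0961 0.2422] 0.4580008035313253 60.51313382573426 [ 1.0764 -0.1118 -0.3831]
head 106.24 tilt z [-0.0002  0.     -1.    ] turn -0.001 shift cm [-0.   -0.05  4.22]
3341 (array([ 0, 11, 89, 91, 96, 91, 92,  0, 46, 52, 48, 48, 37, 36, 33, 31, 33, 30, 31, 33, 32, 36, 39, 45, 54, 51, 56, 28, 31, 90, 91, 94, 92, 72,  0,  0]), array([-36, -34, -32, -30, -28, -26, -24, -22, -20, -18, -16, -14, -12, -10,  -8,  -6,  -4,  -2,   0,   2,   4,   6,   8,  10,  12,  14,  16,  18,  20,  22,
        24,  26,  28,  30,  32,  34,  36]))
```

View pics/ws2.png

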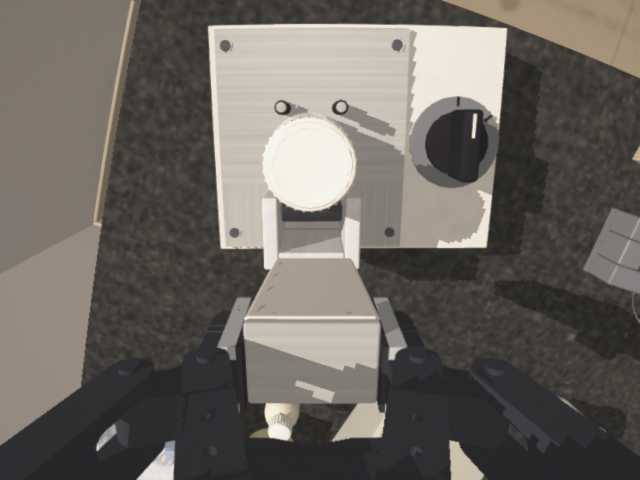

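The view shows the wedge just above the slot, with arms at u 270 and 352, and a small correction of −1 mm in tool y. Next I descend.

Call:
servo_tool(motion=[0,-0.1,0.5,0,1,0,0,1.5,0,1,0,0,1.5,0,1,0,0,1.2,0,1,0,0,0.8,0,1,0,0,0.4,0,1,0,0,0.4,0,1,0,0,0.4,0,1,0,0,0,0,1])

```text
t: 10.22
tool_pos: [0.516, 0.0948, 0.1752]
tcp_rot: [0.445, -3.11, 0.0]
ft_force: [0.2, 0.5, -0.0]
opening: 0.46
grasp_force: 60.5
```

Call:
servo_tool(motion=[0,0,0.3,0,1,0,0,0.3,0,1,0,0,0.3,0,1,0,0,0.3,0,1,0,0,0.2,0,1,0,0,0,0,1])

```text
t: 10.98
tool_pos: [0.516, 0.0948, 0.1611]
tcp_rot: [0.445, -3.11, 0.0]
ft_force: [0.4, 0.3, -1.3]
opening: 0.46
grasp_force: 60.5
```

Call:
servo_tool(motion=[0,0,0.2,0,1,0,0,0.2,0,1,0,0,0.2,0,1,0,0,0,0,1])

```text
t: 11.48
tool_pos: [0.516, 0.0948, 0.1551]
tcp_rot: [0.445, -3.11, 0.0]
ft_force: [0.7, 0.2, -1.1]
opening: 0.459
grasp_force: 60.5
```

Call:
servo_tool(motion=[0,0,0.2,0,1,0,0,0.2,0,1,0,0,0.1,0,1,0,0,0,0,1,0,0,0,0,1])

```text
t: 12.1
tool_pos: [0.5161, 0.0948, 0.1503]
tcp_rot: [-0.445, 3.11, -0.0]
ft_force: [2.6, 0.5, -1.5]
opening: 0.465
grasp_force: 60.6
```

Call:
servo_tool(motion=[-0.1,0,0.2,0,1,0,0,0.1,0,1,0,0,0,0,1,0,0,0,0,0.3,0,0,0,0,0.2,0,0,0,0,0,0,0,0,0,0,0,0,0,0,0,0,0,0,0,0])

```text
t: 13.22
tool_pos: [0.517, 0.0951, 0.1473]
tcp_rot: [0.445, -3.11, 0.0]
ft_force: [0.2, -0.5, 1.0]
opening: 0.999
grasp_force: 0.0
```

```bash
python3 - <<'E'
from h import *
np.set_printoptions(precision=4,suppress=True,linewidth=160)
c=cam("wrist");s=bot.state();cv2.imwrite("pics/rel.png",c["img"])
print(s["t"],s["tool_pos"],s["opening"],s["ft_force"])
R=Ro.from_rotvec(s["tcp_rot"]).as_matrix()
P=cloud(c);h=np.radians(16.3);ex=np.array([np.cos(h),np.sin(h)]);ey=np.array([-ex[1],ex[0]])
d=P[...,:2]-np.array([.5198,.0969]);a=d@ex;b=d@ey
m=(c["depth"]>0)&(abs(a)<.03)&(abs(b)<.028)&(P[...,2]>.118)
z=P[m][:,2];print(np.histogram(z,np.arange(.115,.215,.005)))
zt=np.percentile(z,98);t=m&(P[...,2]>zt-.004);print(zt,a[t].min(),a[t].max(),b[t].min(),b[t].max(),P[t][:,2].mean())
E
```

```text
13.275 [0.517  0.0951 0.1473] 0.9980300018481814 [-0.7712 -0.6988  0.3738]
(array([  89,  246,  253,  294,  315,  341,  380,  701,  963, 8571,    0,    0,    0,    0,    0,    0,    0,    0,    0]), array([0.115, 0.12 , 0.125, 0.13 , 0.135, 0.14 , 0.145, 0.15 , 0.155, 0.16 , 0.165, 0.17 , 0.175, 0.18 , 0.185, 0.19 , 0.195, 0.2  , 0.205, 0.21 ]))
0.23815238732563043 -0.024382698169515823 -0.018105651426751298 -0.02799522723750479 0.02798950494163453 0.23663649184273478
```

View pics/rel.png

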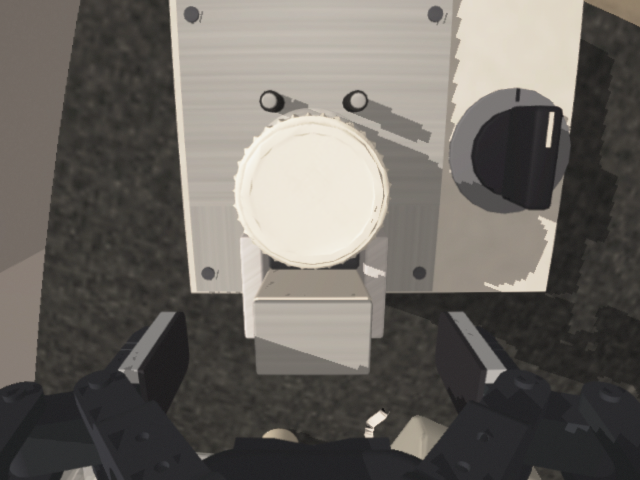

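The view shows the wedge standing free in the slot at (312,335), square and against the wall, with its top at z≈0.163. It is about 52 mm in, so about 38 mm remains. Next I raise, shut the fingers and press.

Call:
servo_tool(motion=[0,0,-1,0,0,0,0,-2,0,0,-0.2,0.05,-2,0,0,0,0,0,0,1,0,0,0,0,1,0,0,0,0,1,0,0,0,0,1,0,0,0,0,1,0,0,0,0,1,0,0,0,0,1,0,0,1,0,1,0,0,1,0,1,0,0,0.5,0,1,0,0,0.3,0,1,0,0,0.2,0,1,0,0,0.2,0,1,0,0,0,0,1])

```text
t: 15.4
tool_pos: [0.5188, 0.0961, 0.1653]
tcp_rot: [0.445, -3.11, 0.0]
ft_force: [0.1, -0.3, -0.2]
opening: -0.001
grasp_force: 0.0
```

Call:
servo_tool(motion=[0,0,0.2,0,1,0,0,0.2,0,1,0,0,0.2,0,1,0,0,0.2,0,1,0,0,0.2,0,1,0,0,0,0,1])

```text
t: 16.15
tool_pos: [0.5187, 0.0961, 0.155]
tcp_rot: [0.445, -3.11, 0.0]
ft_force: [0.2, -0.1, 0.9]
opening: 0.004
grasp_force: 0.0
```

Call:
servo_tool(motion=[0,0,0.2,0,1,0,0,0.2,0,1,0,0,0.2,0,1,0,0,0.2,0,1,0,0,0.2,0,1,0,0,0.2,0,1,0,0,0,0,1])

```text
t: 17.02
tool_pos: [0.5188, 0.0961, 0.1431]
tcp_rot: [0.445, -3.11, 0.0]
ft_force: [-0.6, -0.5, 1.1]
opening: 0.001
grasp_force: 0.6
```

```bash
python3 - <<'E'
from h import *
np.set_printoptions(precision=4,suppress=True,linewidth=160)
h=np.radians(16.3);ex=np.array([np.cos(h),np.sin(h)]);ey=np.array([-ex[1],ex[0]])
for n in("wrist","side"):
    c=cam(n);s=bot.state();cv2.imwrite(f"pics/p_{n}.png",c["img"])
    P=cloud(c);d=P[...,:2]-np.array([.5198,.0969]);a=d@ex;b=d@ey
    m=(c["depth"]>0)&(abs(a)<.021)&(abs(b)<.021)&(P[...,2]>.118)&(P[...,2]<.2)
    z=P[m][:,2];print(n,s["ft_force"],s["effort"],np.histogram(z,np.arange(.115,.2,.005)))
E
```

```text
wrist [ 0.2769  0.2768 -0.0857] [  0.2058 -63.4531 -54.172    0.1298  -0.0769  -0.0004] (array([  74,  239,  265,  275,  430, 3716,  140,  426,  529,  589,  639,  641,  448, 1204, 1391, 2407]), array([0.115, 0.12 , 0.125, 0.13 , 0.135, 0.14 , 0.145, 0.15 , 0.155, 0.16 , 0.165, 0.17 , 0.175, 0.18 , 0.185, 0.19 , 0.195]))
side [ 0.0947 -0.6479  1.0757] [  0.0937 -63.6961 -54.3039   0.0487  -0.0034  -0.0005] (array([  6,  12,  15,  17,  21, 110,  60,  34,  41,  55,  45,  52,  38,  37,  46,  71]), array([0.115, 0.12 , 0.125, 0.13 , 0.135, 0.14 , 0.145, 0.15 , 0.155, 0.16 , 0.165, 0.17 , 0.175, 0.18 , 0.185, 0.19 , 0.195]))
```

View pics/p_wrist.png

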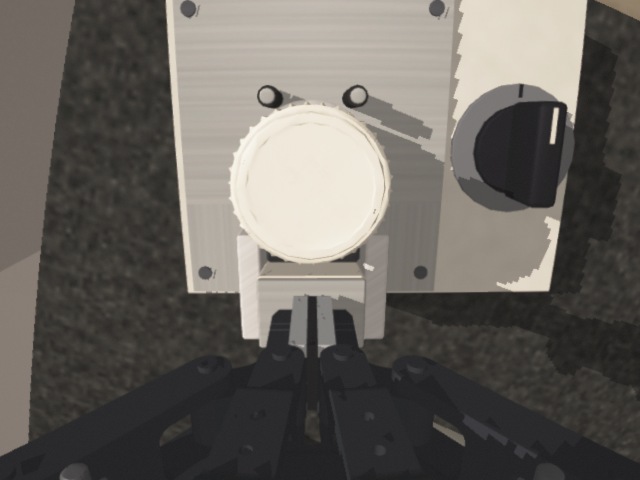

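The view shows the shut fingers on the wedge's top, now at z≈0.143, so it follows. I keep pressing until the floor.

Call:
servo_tool(motion=[0,0,0.2,0,1,0,0,0.2,0,1,0,0,0.2,0,1,0,0,0.2,0,1,0,0,0.2,0,1,0,0,0.2,0,1,0,0,0.2,0,1,0,0,0,0,1])

```text
t: 18.12
tool_pos: [0.5188, 0.0961, 0.1293]
tcp_rot: [-0.445, 3.11, -0.0]
ft_force: [-2.0, -0.8, 3.9]
opening: 0.001
grasp_force: 2.1
```

Call:
servo_tool(motion=[0,0,0.2,0,1,0,0,0.1,0,1,0,0,0.1,0,1,0,0,0.1,0,1,0,0,0,0,1])

```text
t: 18.75
tool_pos: [0.5188, 0.0961, 0.125]
tcp_rot: [-0.445, 3.11, -0.0]
ft_force: [-5.6, -1.8, 13.6]
opening: -0.001
grasp_force: 6.6
```

Call:
servo_tool(motion=[0,0,0.1,0,1,0,0,0.05,0,1,0,0,0,0,1])

```text
t: 19.12
tool_pos: [0.5189, 0.0961, 0.1249]
tcp_rot: [-0.445, 3.109, -0.001]
ft_force: [-15.4, -1.6, 33.3]
opening: -0.003
grasp_force: 16.4
```

Call:
servo_tool(motion=[0,0,-1,0,1,0,0,-3,0,1,0,0,-4,0,1,0,0,-3,0,0.5,0,0,0,0,0,0,0,0,0,0,0,0,0,0,0,0,0,0,0,0])

```text
t: 20.12
tool_pos: [0.5186, 0.0961, 0.2321]
tcp_rot: [0.445, -3.109, -0.0]
ft_force: [-0.5, -0.3, 1.2]
opening: 1.003
grasp_force: 0.0
```

```bash
python3 - <<'E'
from h import *
np.set_printoptions(precision=4,suppress=True,linewidth=160)
h=np.radians(16.3);ex=np.array([np.cos(h),np.sin(h)]);ey=np.array([-ex[1],ex[0]])
c=cam("wrist");s=bot.state();cv2.imwrite("pics/home.png",c["img"]);print(s["t"],s["tool_pos"],s["opening"])
P=cloud(c);d=P[...,:2]-np.array([.5198,.0969]);a=d@ex;b=d@ey;ok=c["depth"]>0
m=ok&(abs(a+.003)<.011)&(abs(b)<.015)&(P[...,2]<.2);print("wedge top z",np.median(P[m][:,2]),P[m][:,2].std())
m=ok&(abs(a-.018)<.004)&(abs(b)<.028)&(P[...,2]<.13);print("block top z",np.median(P[m][:,2]))
for n,z,x,y in(("bar",.091,.436,.185),("cap",.156,.471,.081)):
    m=ok&(np.abs(P[...,2]-z)<.005)&(np.hypot(P[...,0]-x,P[...,1]-y)<.045);p=P[m];print(n,p.mean(0),cv2.minAreaRect((p[:,:2]*1000).astype(np.float32)))
plan(.435,.1855,.2,106.3)
E
```

```text
20.175 [0.5187 0.0961 0.2323] 0.998588943800344
wedge top z 0.12550879919828092 0.0006540050766741664
block top z 0.11543932129857681
bar [0.4343 0.1849 0.0907] ((434.6780700683594, 185.84950256347656), (49.51763153076172, 14.469356536865234), 16.376638412475586)
cap [0.467  0.0805 0.1556] ((467.548828125, 80.73710632324219), (50.97855758666992, 51.7698860168457), 68.12860870361328)
head 106.29 tilt z [-0.0009 -0.0001 -1.    ] turn -0.0 shift cm [ 5.52 10.92  3.23]
```

The wedge is home: its top stands 10.1 mm above the block, and the bottle has shifted by about 4 mm. Next, the knob.

Call:
servo_tool(motion=[1.8,3.64,0,0,0,1.8,3.64,0,0,0,1.9,3.64,0,0,0,0,0,3,0,0,0,0,4,0,0,0,0,4,0,0,0,0,3,0,0,0,0,1.5,0,0,0,0,0.7,0,0,0,0,0.4,0,0,0,0,0,0,0,0,0,0,0,0])

```text
t: 21.68
tool_pos: [0.4357, 0.1856, 0.0674]
tcp_rot: [-0.445, 3.109, -0.0]
ft_force: [-0.1, 0.2, -0.2]
opening: 1.001
grasp_force: 0.0
```

```bash
python3 - <<'E'
from h import *
plan(.4347,.1856,.066,106.3)
E
```

```text
head 106.28 tilt z [ 9.e-04  1.e-04 -1.e+00] turn -0.0 shift cm [0.1  0.03 0.14]
```

Call:
servo_tool(motion=[0,0,0,0,1,0,0,0,0,1,0,0,0,0,1,0,0,0,0,1,0,0,0,0,1,0,0,0,0,1,0,0,0,0,1,0,0,0,0,1])

```text
t: 22.68
tool_pos: [0.4352, 0.1862, 0.0671]
tcp_rot: [0.445, -3.11, -0.002]
ft_force: [-4.5, 7.3, 5.9]
opening: 0.148
grasp_force: 58.9
```

```bash
python3 - <<'E'
from h import *
s=bot.state();print(s["q"].round(3),s["opening"],s["ft_force"],s["ft_torque"])
E
```

```text
[ 2.400e-01  5.800e-02  1.886e+00  1.000e-03  1.197e+00 -1.615e+00] 0.1478335983551817 [-4.48999073  7.25450507  5.9174658 ] [1.13847688 0.68983227 0.03885132]
```

Call:
servo_tool(motion=[0,0,0,0.12,1,0,0,0,0.12,1,0,0,0,0.12,1,0,0,0,0.12,1,0,0,0,0.12,1,0,0,0,0.12,1,0,0,0,0.1,1,0,0,0,0.05,1,0,0,0,0,1])

```text
t: 23.8
tool_pos: [0.4351, 0.1861, 0.0671]
tcp_rot: [-0.908, -3.007, -0.001]
ft_force: [-5.5, 5.8, 7.3]
opening: 0.15
grasp_force: 59.2
```

```bash
python3 - <<'E'
from h import *
s=bot.state();print(s["q"].round(3),s["opening"],s["ft_force"],s["ft_torque"],s["effort"].round(2));plan(.435,.186,.067,106.3)
E
```

```text
[ 2.400e-01  5.800e-02  1.886e+00  1.000e-03  1.198e+00 -7.440e-01] 0.14971969965967902 [-5.51160847  5.77078024  7.3292712 ] [0.82375182 1.02017948 0.19358608] [ -3.56 -53.04 -49.57  -1.8   -1.36   0.95]
head 56.4 tilt z [-6.e-04  9.e-04 -1.e+00] turn -0.871 shift cm [ 0.01 -0.    0.01]
```

Call:
servo_tool(motion=[0,0,0,0.04,1,0,0,0,0.04,1,0,0,0,0,1])

```text
t: 24.18
tool_pos: [0.4351, 0.1861, 0.0671]
tcp_rot: [-1.025, -2.969, -0.001]
ft_force: [-5.5, 5.8, 8.2]
opening: 0.149
grasp_force: 71.3
```

```bash
python3 - <<'E'
from h import *
s=bot.state();print(s["q"].round(3),s["ft_torque"],s["effort"].round(2));plan(.435,.186,.067,106.3)
E
```

```text
[ 2.410e-01  5.800e-02  1.886e+00  1.000e-03  1.198e+00 -6.660e-01] [0.89639925 1.08023735 1.5978342 ] [ -5.16 -52.82 -49.41  -1.4   -1.4    2.24]
head 51.9 tilt z [-5.e-04  7.e-04 -1.e+00] turn -0.949 shift cm [ 0.01 -0.01  0.01]
```

Call:
servo_tool(motion=[0,0,0,-0.03,1,0,0,0,0,0,0,0,0,0,0,0,0,0,0,0,0,0,0,0,0,0,0,0,0,0,0,0,0,0,0,0,0,0,0,0,0,0,0,0,0,0,0,-1,0,0,0,0,-2,0,0,0,0,-3,0,0,0,0,-4,0,0,0,0,-4,0,0,0,0,0,0,0,0,0,0,0,0])

```text
t: 26.18
tool_pos: [0.4352, 0.1855, 0.2066]
tcp_rot: [-0.982, -2.984, 0.0]
ft_force: [0.4, 0.2, -0.6]
opening: 1.001
grasp_force: 0.0
```

```bash
python3 - <<'E'
from h import *
np.set_printoptions(precision=4,suppress=True,linewidth=160)
s=bot.state();print(s["t"],s["tool_pos"])
h=np.radians(16.3);ex=np.array([np.cos(h),np.sin(h)]);ey=np.array([-ex[1],ex[0]])
for cn in("top","side","wrist"):
    c=cam(cn);cv2.imwrite(f"pics/end_{cn}.png",c["img"]);P=cloud(c);ok=c["depth"]>0
    d=P[...,:2]-np.array([.5198,.0969]);a=d@ex;b=d@ey
    m=ok&(abs(a+.003)<.009)&(abs(b)<.015)&(P[...,2]<.16);print(cn,"wedge top",np.median(P[m][:,2]) if m.any() else None)
    for n,z,x,y,r in(("bar",.091,.436,.185,.035),("cap",.156,.468,.081,.04),("carton",.046,.4,.42,.06),("cup",.064,.66,.42,.05),("vial",.084,.67,.15,.03)):
        m=ok&(np.abs(P[...,2]-z)<.005)&(np.hypot(P[...,0]-x,P[...,1]-y)<r);p=P[m]
        if len(p)>20:
            q=cv2.minAreaRect((p[:,:2]*1000).astype(np.float32));print(cn,n,len(p),np.round(q[0],1),np.round(q[1],1),round(q[2],1))
E
```

```text
26.175 [0.4352 0.1855 0.2066]
top wedge top 0.12711738472203138
top carton 188 [409.7 407.5] [107.7  70.5] 16.4
top cup 281 [676.3 418.3] [71.5 66.1] 82.8
side wedge top 0.12629879748451472
side bar 188 [435.2 186.8] [51.7 15.3] 16.3
side cap 571 [467.   79.7] [49.7 50.6] 69.4
side carton 121 [415.5 401.1] [110.8  62.8] 29.7
side cup 27 [696.8 399.1] [48.9 12.5] 45.9
wrist wedge top 0.12560183749178733
wrist bar 1726 [434.3 186.2] [50.2 14.5] 16.2
wrist cap 4175 [468.6  87. ] [39.7 49.5] 84.1
wrist carton 391 [432.6 401.1] [108.7  43.7] 56.0
```

View pics/end_side.png

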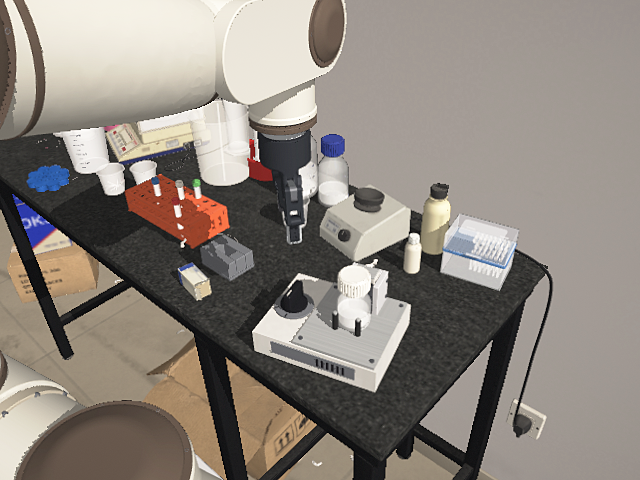

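The side view shows the wedge home in the clamp at (378,285) and the bottle upright at (355,295). The knob at (294,295) is back at rest (16.3°), the bystanders are unmoved, and the gripper is clear.

```bash
python3 -c "
from cell import bot
print(bot.close_job())"
```

```text
the job is handed in; nothing more can be done
None
```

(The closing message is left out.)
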